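Find the worn pin by its play and reject it

TASK

Three steel pins stand in the aluminium pin block; one has a worn shank and sits loose, though from outside they all look alike. Find it by gently rocking the pins' heads side to side in their bores, never forcing a snug one; then draw out the loose pin and stand it fully down, upright, in the red reject socket, leaving the two good pins seated and the things around undisturbed.

Things in the scene. Friction and masses are not known exactly. Their poses are not given: they have to be found in the camera images.
- pin_block: aluminium block 64 x 200 mm (x, y), 48 mm high, with a low screwed-down foot at each end (232 mm long over all); fixed. Origin: centre of its underside, z up, y along the row. Three vertical bores 16 mm in diameter and at least 41 mm deep in its top face, at y = -65, 0 and +65 mm; a pin stands in each.
- reject_socket: red painted block 60 x 60 mm, 48 mm high, with a low screwed-down foot on two sides (90 mm long over all along x); fixed. Origin: centre of its underside, z up. One vertical hole, 17 mm in diameter and 41 mm deep, in the middle of its top face; it is empty at the start and takes the pin's shank with the flange resting on the top face.
- pin_a: one of three steel pins, alike as they stand. Round grooved head 16 mm in diameter, 60 mm tall, on a round flange 22 mm wide, 4 mm thick; below it a hidden shank 38 mm long. Origin: centre of the flange's underside (on the block's top face when seated), z up along the pin; the head reaches from 4 to 64 mm above it. About 0.1 kg. Which pin stands in which bore varies.
- pin_b: like pin_a. Two of the three pins fit snugly and are held at the foot by a hidden retaining ring, so they cannot be drawn out; one has a worn 12 mm shank without a ring. Pushed to either side with 2 to 3 N at mid-head, a snug head moves at most 2.5 mm from the middle, then stops hard: push on and the force shoots up; keep well under 10 N.
- pin_c: like pin_a. The worn pin's head, pushed at mid-head, moves about 7 mm to either side of the middle, almost without force, the pin leaning in its bore, then stops hard; let go, it falls back onto its flange. It lifts straight out freely. First touch of a resting pin can give a short kick of 3 N: only a push that lasts is the stop.
- reject_mouth (a point): centre of the mouth of the reject socket's hole, on its top face, 48 mm above the worktop
- oil_bottle: bystander: amber dropper bottle, 34 mm wide, 86 mm tall; origin at the centre of its underside
- ring_gauge: bystander: steel setting ring, 46 mm wide, 16 mm high; origin at the centre of its underside
- screwdriver: bystander: screwdriver with an orange handle, lying, 138 mm long, 15 mm thick; origin at the centre of its underside
There are look-alikes about, which are no part of the job. Of the things that look like the reject_socket, take the one that is farthest from the robot's base at the start.

How it is judged:
By the outcome, as a careful person would: the job done as asked, in the order asked, and still so for the second after the job is handed in, with the robot touching nothing.
It also fails if it takes over 67 s, if anything falls off the work surface, if the arm or the gripper's body presses on something with over 40 N, if the wrist force passes 120 N, or if a joint passes its speed limit or range.

ROBOT

A 6-joint arm with a two-finger parallel gripper is mounted at the origin on a cart in front of the work surface, level with it; the furniture and walls round the work are solid. World frame = base frame: x ahead of the robot, y to its left, z up, the work surface at z = 0. Lengths are in m, angles in rad, forces in N, time in s.
With the tool pointing down it reaches from about 0.325 to 0.9 m from the base axis. Payload 3.5 kg.
Tool frame: the origin (TCP) lies midway between the tips of the shut fingers; the grasp point (between the pads) lies 19 mm behind it; z points along the fingers, y is the direction in which the jaws open and shut (so a half turn about z gives the same grasp; the last joint's range is limited). The gripper opens to 85 mm and grips with 20 to 120 N. Pads are 22 mm wide; open, the fingers measure 114 mm over their backs; the gripper's body (76 mm by 85 mm) begins 54 mm behind the grasp point. The pads swing forward as they close: fully open they stand 13 mm farther back than shut.
Start: joints at [1.227, 0.276, -0.026, 1.268, 0, 1.467], TCP at [0.149, 0.607, 0.231] pointing down, gripper open.
Joint ranges: [-3.12, 3.12], [-0.85, 1.88], [-1.08, 1.24], [-1.95, 2.15], [-1.57, 1.53], [-3.14, 3.14]. Speed limits (rad/s): [2.57, 2.57, 3.14, 3.14, 3.14, 3.14].

INTERFACE

Orientations are given as a unit quaternion [w, x, y, z].
In Python, from plant import r, cams gives the robot as it stands. The module is installed in compiled form; this text tells all that it offers.
- The arm moves only by the shell command python3 -m handwheel 'ROWS' [FORCE]. ROWS is JSON, a list of rows, each a list of 5 numbers: the shift along the tool's x, y, z as a fraction of full scale, then the turn about the tool's z as a fraction of full scale, then the opening, from 0 (shut) to 1 (fully open). In form: [[dx, dy, dz, yaw, fingers], ...]. A call has 1 to 8 rows; each row shifts and turns the commanded pose from where the row before left it, along the tool's axes as they then stand; what a row does not reach is not made up. Full scale, the value 1, is 0.25 m for a shift and pi/4 rad for a turn. A row lasts 1/12 s, in which the tool goes at most 41.7 mm and 7.16 degrees, less where a joint would pass 70% of its speed; a pose out of reach is approached as far as the arm can. A call with a number of a shift or a turn outside -1 to 1 is refused whole. A call with a gripper value outside its range is refused whole. The fingers move at their own pace and stop on an object; FORCE is the grip in N (left out, the last holds). Time passes only in rows, so rows that do not move let the fingers close. It gives the time, the measured TCP pose, the force and the opening at its end, in the units of the state.
- r.state(): the state, without advancing time (a new reading comes with each control period).
- cams.read_camera(name): name is "side" or "top"; returns a dict with "img" (384x512x3 uint8, red, green, blue), "mtx" (3x3 intrinsics, pixels), "dist_coeffs" ([k1, k2, p1, p2, k3] as OpenCV has them; the pictures are not rectified), "R" (3x3) and "t" (3): a world point X has camera coordinates R X + t. Camera axes: x right, y down, z forward; pixel columns grow to the right and rows downward; lengths in m; the calibration is good to about 2 mm. A picture is of the moment at which its call begins. There is no depth.
- r.close_job(): hands the job in, once; it reports no verdict.
The state is a dict: "clock": time; "q": joint angles; "qd": joint speeds; "joint_torque": joint torques, N m; "eef_pos": TCP position; "orientation": TCP orientation; "force": force on the tool from outside, world axes, zero at the start; "torque": the same for the moment, N m; "width": opening from 0.0 (shut) to 1.0 (fully open).
Only numpy, scipy, OpenCV 4.12 (cv2) and the standard library are available. Lean on these libraries where they do the work, as an engineer would, in place of code of your own. Each camera call takes 0.05 s, during which the arm holds its last target.

## Working session

There is one attempt and no reset: what is moved stays moved. The work goes in short steps, Python scripts to look and compute and a shell command to move; the robot and the scene stay as the last step left them, time stands still between calls to the robot, and variables do not carry over. Pictures are saved under pics/ and viewed, and the job is handed in when it is done.

```bash
mkdir -p pics; ls; cat > h.py <<'E'
import numpy as np,cv2
from plant import r,cams
def cam(n,save=None):
    c=cams.read_camera(n)
    if save: cv2.imwrite('pics/'+save,c['img'][:,:,::-1])
    import pickle; pickle.dump(c,open('last_%s.pkl'%n,'wb'))
    return c
def load(n):
    import pickle; return pickle.load(open('last_%s.pkl'%n,'rb'))
def ray(c,u,v,z):
    p=cv2.undistortPoints(np.array([[[u,v]]],float),np.array(c['mtx']),np.array(c['dist_coeffs']))[0,0]
    R=np.array(c['R']);t=np.array(c['t']).ravel()
    d=R.T@np.array([p[0],p[1],1]);o=-R.T@t
    return o+d*(z-o[2])/d[2]
def proj(c,X):
    R=np.array(c['R']);
    return cv2.projectPoints(np.array(X,float).reshape(-1,1,3),cv2.Rodrigues(R)[0],np.array(c['t'],float),np.array(c['mtx']),np.array(c['dist_coeffs']))[0][:,0]
def crop(c,u0,v0,u1,v1,s,fn):
    im=np.array(c['img'])[v0:v1,u0:u1,::-1]
    cv2.imwrite('pics/'+fn,cv2.resize(im,None,fx=s,fy=s,interpolation=cv2.INTER_CUBIC))
E
python3 - <<'E'
from h import *
print(r.state())
for n in('side','top'):
    c=cam(n,n+'0.png'); R=np.array(c['R']);print(n,-R.T@np.array(c['t']).ravel(),R[2])
E
```

```text
pics
{'clock': 0.0, 'q': array([ 1.22659515e+00,  2.77141838e-01, -2.79214900e-02,  1.26803272e+00,
       -9.88744253e-06,  1.46741778e+00]), 'qd': array([-1.70003204e-03, -9.24643015e-05,  3.26754266e-04, -1.55480035e-03,
       -1.53026050e-03, -4.18368897e-04]), 'joint_torque': array([ 7.02569378e-04, -4.45509517e+01,  2.95202100e+01,  1.64144626e-02,
        3.54592123e-05,  3.66272687e-06]), 'eef_pos': array([0.14878783, 0.60619645, 0.23013512]), 'orientation': array([-2.50364171e-04,  1.20120470e-01,  9.92758657e-01, -1.12228409e-03]), 'force': array([ 0.01140078,  0.53181472, -0.03300336]), 'torque': array([-0.0634275 , -0.01977825, -0.01906566]), 'width': 0.9995424523168716}
side [ 0.14221549 -0.85713379  0.60098857] [ 0.37426897  0.79346957 -0.4799258 ]
top [0.47942462 0.0324378  0.94143679] [ 0.09683069  0.00377898 -0.99529369]
```

View pics/top0.png

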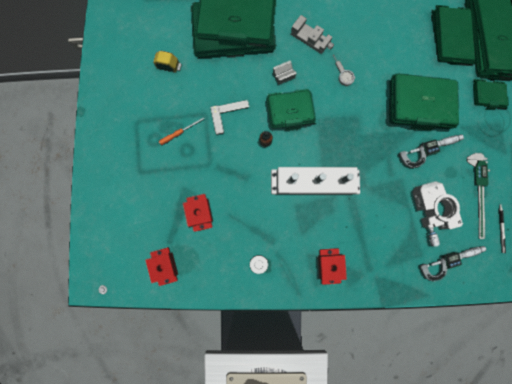

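View pics/side0.png

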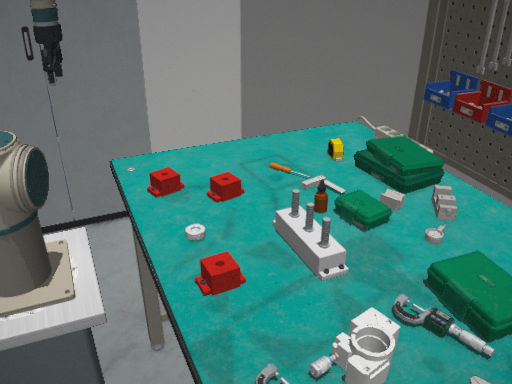

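The top view shows three red blocks that could be the reject socket, at (198,212), (161,267) and (332,266). The pin block is at (316,180), with pins at about (292,178), (319,178) and (346,178). I'll measure them and enlarge.

```bash
python3 - <<'E'
from h import *
c=load('top')
for n,u,v,z in [('s1',198,212,.048),('s2',161,267,.048),('s3',332,266,.048),('bl',272.5,193,.048),('br',360,193,.048),('tl',273,168,.048),('tr',359,168,.048),('oil',265,139,.05),('ring',259,265,.016),('scr',181,131,.015)]:
    p=ray(c,u,v,z);print(n,p.round(4),np.hypot(p[0],p[1]).round(3))
crop(c,260,130,370,205,7,'t_block.png')
crop(c,140,185,350,295,3.8,'t_sock.png')
s=load('side')
crop(s,140,160,360,310,3.6,'s_crop.png')
E
```

```text
s1 [0.5138 0.1713 0.048 ] 0.542
s2 [0.3777 0.2619 0.048 ] 0.46
s3 [ 0.381  -0.1592  0.048 ] 0.413
bl [ 0.5611 -0.0133  0.048 ] 0.561
br [ 0.5611 -0.2329  0.048 ] 0.608
tl [ 0.6238 -0.0149  0.048 ] 0.624
tr [ 0.6244 -0.2323  0.048 ] 0.666
oil [0.6974 0.0049 0.05  ] 0.697
ring [0.3809 0.0199 0.016 ] 0.381
scr [0.7283 0.2253 0.015 ] 0.762
```

View pics/t_block.png

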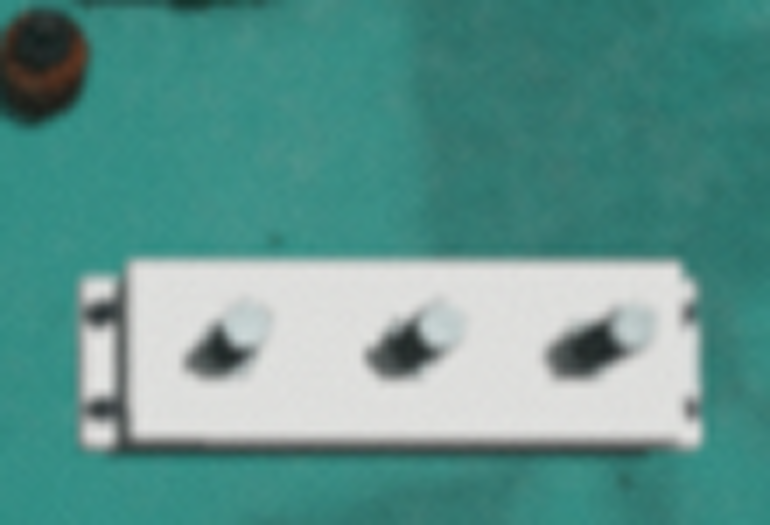

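View pics/t_sock.png

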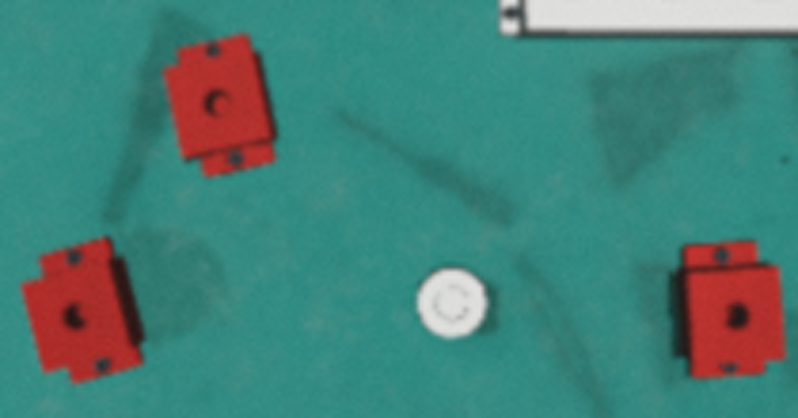

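View pics/s_crop.png

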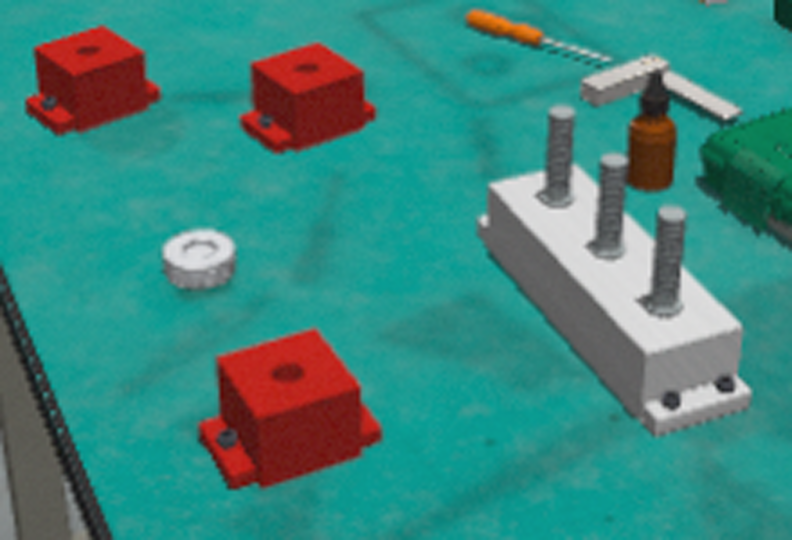

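```bash
python3 - <<'E'
from h import *
c=load('top');s=load('side')
for u,v in [(246,325),(440,325),(631,328)]:
    print('head top',ray(c,260+(u-3)/7,130+(v-3)/7,.112).round(4))
for u,v in [(127,260),(684,260),(688,442),(125,441)]:
    print('corner',ray(c,260+(u-3)/7,130+(v-3)/7,.048).round(4))
print('sock top',ray(c,140+(217-1.5)/3.8,185+(102-1.5)/3.8,.048).round(4))
print('sock side',ray(s,140+(308-1.5)/3.6,160+(67-1.5)/3.6,.048).round(4))
for u,v in [(561,111),(613,159),(671,212)]:
    print('head side',ray(s,140+(u-1.5)/3.6,160+(v-1.5)/3.6,.112).round(4))
for u,v in [(488,185),(577,165),(742,325),(643,353)]:
    print('corner side',ray(s,140+(u-1.5)/3.6,160+(v-1.5)/3.6,.048).round(4))
q=r.state()['orientation']
from scipy.spatial.transform import Rotation as Ro
M=Ro.from_quat(q[[1,2,3,0]]).as_matrix();print(M.round(3))
E
```

```text
head top [ 0.5948 -0.0617  0.112 ]
head top [ 0.5949 -0.1264  0.112 ]
head top [ 0.5941 -0.1906  0.112 ]
corner [ 0.6271 -0.0267  0.048 ]
corner [ 0.6277 -0.228   0.048 ]
corner [ 0.5618 -0.2275  0.048 ]
corner [ 0.5622 -0.0256  0.048 ]
sock top [0.5151 0.1745 0.048 ]
sock side [0.5147 0.1725 0.048 ]
head side [ 0.5935 -0.0644  0.112 ]
head side [ 0.5935 -0.1289  0.112 ]
head side [ 0.5938 -0.1934  0.112 ]
corner side [ 0.5617 -0.0307  0.048 ]
corner side [ 0.6267 -0.031   0.048 ]
corner side [ 0.626  -0.2276  0.048 ]
corner side [ 0.5609 -0.2275  0.048 ]
[[-0.971  0.239 -0.001]
 [ 0.239  0.971 -0.002]
 [ 0.    -0.002 -1.   ]]
```

Of the three look-alikes, (198,212) is 0.54 m away, (161,267) is 0.46 m and (332,266) is 0.41 m. I choose the one at (198,212), with its hole at about (0.515, 0.173). The block is aligned with the world axes and centred at (0.594, -0.128). I'll turn the tool square first, with the fingers partly closed.

```bash
python3 -m handwheel '[[0,0,0,-0.153,0.5],[0,0,0,-0.153,0.4],[0,0,0,0,0.4]]' 30; python3 - <<'E'
from h import *
from scipy.spatial.transform import Rotation as Ro
s=r.state();q=s['orientation']
print(Ro.from_quat(q[[1,2,3,0]]).as_matrix().round(3))
E
```

```text
clock: 0.35
eef_pos: [0.1489, 0.6066, 0.2307]
orientation: [-0.0, -0.001, 1.0, -0.001]
force: [0.1, -0.6, -0.1]
width: 0.606
[[-1.    -0.002 -0.   ]
 [-0.002  1.    -0.001]
 [ 0.    -0.001 -1.   ]]
```

```bash
python3 -m handwheel '[[-0.085,-0.127,0,0,0.4],[-0.085,-0.127,0,0,0.4],[-0.085,-0.127,0,0,0.4],[-0.085,-0.127,0,0,0.4],[-0.085,-0.127,0,0,0.4],[-0.085,-0.127,0,0,0.4],[-0.085,-0.127,0,0,0.4],[-0.085,-0.127,0,0,0.4]]'
python3 -m handwheel '[[-0.085,-0.127,0,0,0.4],[-0.085,-0.127,0,0,0.4],[-0.085,-0.127,0,0,0.4],[-0.085,-0.127,0,0,0.4],[-0.085,-0.127,0,0,0.4],[-0.085,-0.127,0,0,0.4],[-0.085,-0.127,0,0,0.4],[0,0,0,0,0.4]]'
```

```text
clock: 1.02
eef_pos: [0.3193, 0.3511, 0.2312]
orientation: [0.0, 0.002, 1.0, -0.0]
force: [0.2, 0.4, 0.1]
width: 0.4
clock: 1.68
eef_pos: [0.4712, 0.1258, 0.2314]
orientation: [0.001, 0.005, 1.0, -0.001]
force: [-0.2, 0.1, 0.1]
width: 0.401
```

```bash
python3 -m handwheel '[[-0.082,-0.1255,0,0,0.4],[-0.082,-0.1255,0,0,0.4],[-0.082,-0.1255,0,0,0.4],[-0.082,-0.1255,0,0,0.4],[-0.082,-0.1255,0,0,0.4],[-0.082,-0.1255,0,0,0.4],[0,0,0,0,0.4],[0,0,0,0,0.4]]'
python3 - <<'E'
from h import *
c=cam('top');s=cam('side')
print(proj(s,[[.594,-.063,.112],[.594,-.063,.23]]))
crop(c,240,120,380,225,5,'t1.png');crop(s,240,120,380,280,3.7,'s1.png')
print(r.state()['eef_pos'],r.state()['force'])
E
```

```text
clock: 2.35
eef_pos: [0.591, -0.0589, 0.2306]
orientation: [-0.001, 0.003, 1.0, 0.0]
force: [0.5, 0.8, -0.5]
width: 0.402
[[295.32021873 190.10937169]
 [297.89655979 140.73915185]]
[ 0.58963659 -0.05697018  0.23078489] [ 0.06192886 -1.08202275 -0.22000834]
```

View pics/s1.png

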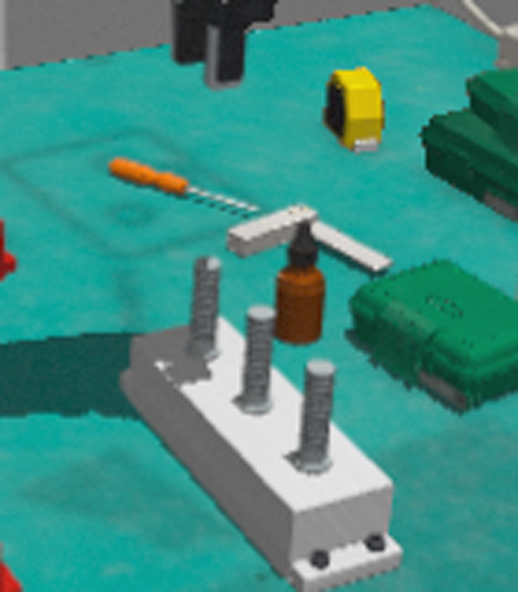

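View pics/t1.png

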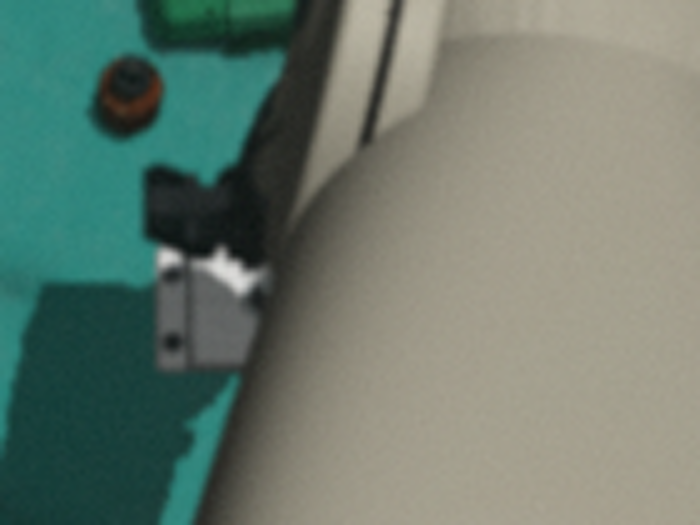

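The side view shows the gripper above pin 1 with the fingers clear, and the arm hides the top view. I'll check how steady the pose reading is, then descend.

```bash
for i in 1 2 3; do python3 -m handwheel '[[0,0,0,0,0.4],[0,0,0,0,0.4]]' | grep -E 'pos|force|clock'; done
```

```text
clock: 2.62
eef_pos: [0.5897, -0.0564, 0.2313]
force: [0.5, 0.8, 0.6]
clock: 2.78
eef_pos: [0.5901, -0.0569, 0.2316]
force: [0.9, 0.7, 0.1]
clock: 2.95
eef_pos: [0.5904, -0.0574, 0.2315]
force: [0.0, 0.2, 0.7]
```

```bash
python3 -m handwheel '[[-0.016,-0.024,0.1,0,0.4],[0,0,0.15,0,0.4],[0,0,0.15,0,0.4],[0,0,0.02,0,0.4],[0,0,0,0,0.4],[0,0,0,0,0.4],[0,0,0,0,0.4]]'
python3 - <<'E'
from h import *
s=cam('side')
crop(s,260,130,350,240,5,'s2.png')
print(r.state()['eef_pos'],r.state()['force'])
E
```

```text
clock: 3.53
eef_pos: [0.5966, -0.0642, 0.1291]
orientation: [0.002, 0.0, 1.0, -0.0]
force: [-0.3, 0.3, 0.1]
width: 0.403
[ 0.59682561 -0.0642059   0.12931039] [ 1.07423686 -0.09439757 -1.01327618]
```

View pics/s2.png

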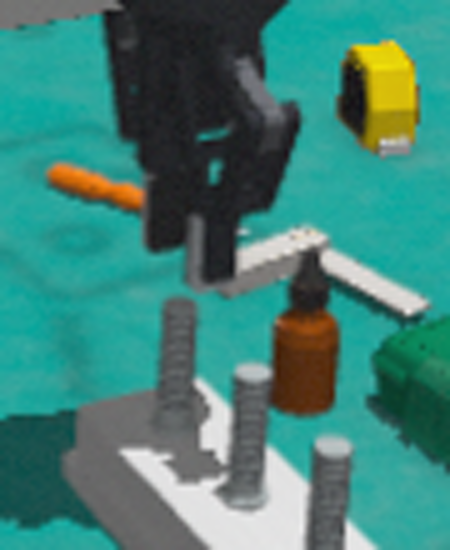

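The pin sits between the fingertips, at about (180,303) in the crop. I'll go down.

```bash
python3 -m handwheel '[[0.01,0.004,0.1,0,0.4],[0,0,0.1,0,0.4],[0,0,0.06,0,0.4],[0,0,0,0,0.4],[0,0,0,0,0.35],[0,0,0,0,0.3],[0,0,0,0,0.3],[0,0,0,0,0.3]]'
python3 - <<'E'
from h import *
s=cam('side')
crop(s,260,130,350,240,5,'s3.png')
print(r.state()['eef_pos'],r.state()['force'],r.state()['width'])
E
```

```text
clock: 4.25
eef_pos: [0.5936, -0.0631, 0.0632]
orientation: [0.002, 0.0, 1.0, -0.0]
force: [0.4, -1.3, 0.2]
width: 0.302
[ 0.59325641 -0.06298775  0.06289703] [-0.7754637   0.81689992 -0.15448964] 0.3018244278867
```

View pics/s3.png

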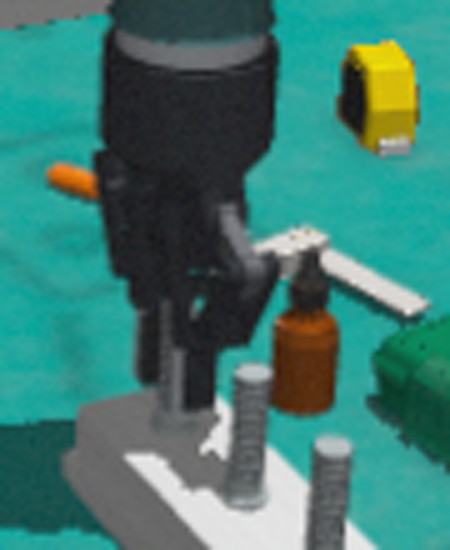

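The pin is between the jaws. Rocking pin 1 toward +y first.

```bash
g(){ grep -E 'pos|force'|tr '\n' ' ';echo; }
python3 -m handwheel '[[0,0.008,0,0,0.3],[0,0.004,0,0,0.3],[0,0,0,0,0.3]]'|g
python3 -m handwheel '[[0,0.004,0,0,0.3],[0,0,0,0,0.3]]'|g
python3 -m handwheel '[[0,0.004,0,0,0.3],[0,0,0,0,0.3]]'|g
python3 -m handwheel '[[0,0.004,0,0,0.3],[0,0,0,0,0.3]]'|g
python3 -m handwheel '[[0,0,0,0,0.3]]'|g
```

```text
eef_pos: [0.592, -0.0595, 0.0615] force: [-0.6, 0.2, 0.3] 
eef_pos: [0.592, -0.0587, 0.0613] force: [-0.4, -1.2, -0.5] 
eef_pos: [0.592, -0.0577, 0.0613] force: [-0.2, -0.4, 0.5] 
eef_pos: [0.592, -0.0567, 0.0613] force: [0.4, -0.9, -0.0] 
eef_pos: [0.592, -0.0568, 0.0613] force: [-0.0, -0.2, 1.0]
```

```bash
g(){ grep -E 'pos|force'|tr '\n' ' ';echo; }
python3 -m handwheel '[[0,0.003,0,0,0.3],[0,0,0,0,0.3]]'|g
python3 -m handwheel '[[0,0,0,0,0.3]]'|g
python3 -m handwheel '[[0,0.003,0,0,0.3],[0,0,0,0,0.3]]'|g
python3 -m handwheel '[[0,0,0,0,0.3]]'|g
```

```text
eef_pos: [0.5922, -0.0563, 0.0615] force: [-0.4, -1.5, 1.2] 
eef_pos: [0.5921, -0.0563, 0.0615] force: [0.6, -2.1, 2.1] 
eef_pos: [0.5924, -0.0558, 0.0617] force: [-0.0, -3.3, 2.8] 
eef_pos: [0.5923, -0.0558, 0.0617] force: [-0.4, -3.5, 2.3]
```

```bash
g(){ grep -E 'pos|force'|tr '\n' ' ';echo; }
python3 -m handwheel '[[0,0.002,0,0,0.3],[0,0,0,0,0.3]]'|g
python3 -m handwheel '[[0,0,0,0,0.3]]'|g
python3 - <<'E'
from h import *
s=cam('side')
crop(s,260,130,350,240,5,'s4.png')
E
```

```text
eef_pos: [0.5925, -0.0554, 0.0618] force: [-0.1, -4.6, 3.9] 
eef_pos: [0.5925, -0.0553, 0.0618] force: [-0.5, -4.7, 4.0]
```

View pics/s4.png

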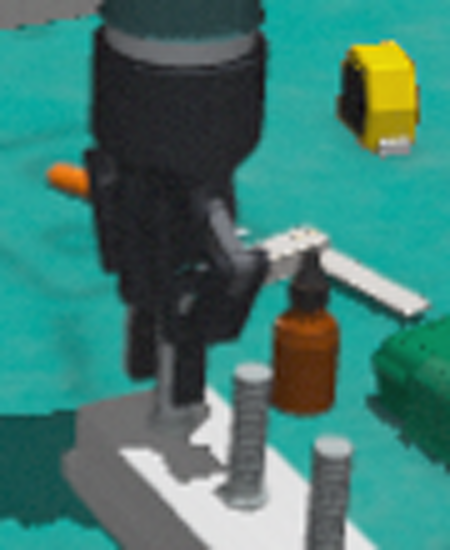

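```bash
g(){ grep -E 'pos|force'|tr '\n' ' ';echo; }
python3 -m handwheel '[[0,-0.012,0,0,0.3],[0,-0.012,0,0,0.3],[0,-0.012,0,0,0.3],[0,0,0,0,0.3]]'|g
python3 -m handwheel '[[0,-0.006,0,0,0.3],[0,0,0,0,0.3]]'|g
python3 -m handwheel '[[0,-0.004,0,0,0.3],[0,0,0,0,0.3]]'|g
python3 -m handwheel '[[0,-0.004,0,0,0.3],[0,0,0,0,0.3]]'|g
python3 -m handwheel '[[0,-0.002,0,0,0.3],[0,0,0,0,0.3]]'|g
python3 -m handwheel '[[0,0,0,0,0.3]]'|g
```

```text
eef_pos: [0.5913, -0.0635, 0.0605] force: [-0.9, 0.1, 0.3] 
eef_pos: [0.5917, -0.0651, 0.0609] force: [0.2, 0.3, -0.1] 
eef_pos: [0.5919, -0.0662, 0.0612] force: [-0.6, 0.2, -0.5] 
eef_pos: [0.592, -0.0672, 0.0613] force: [-0.6, 0.7, -0.5] 
eef_pos: [0.592, -0.0677, 0.0613] force: [0.7, 0.8, -0.0] 
eef_pos: [0.592, -0.0677, 0.0613] force: [0.3, -0.0, -0.2]
```

```bash
g(){ grep -E 'pos|force'|tr '\n' ' ';echo; }
python3 -m handwheel '[[0,-0.004,0,0,0.3],[0,0,0,0,0.3]]'|g
python3 -m handwheel '[[0,-0.002,0,0,0.3],[0,0,0,0,0.3]]'|g
python3 -m handwheel '[[0,-0.002,0,0,0.3],[0,0,0,0,0.3]]'|g
python3 -m handwheel '[[0,-0.002,0,0,0.3],[0,0,0,0,0.3]]'|g
python3 -m handwheel '[[0,0,0,0,0.3]]'|g
```

```text
eef_pos: [0.592, -0.0688, 0.0613] force: [-0.7, 0.7, 0.1] 
eef_pos: [0.592, -0.0693, 0.0613] force: [0.1, -0.6, -0.1] 
eef_pos: [0.592, -0.0698, 0.0613] force: [-0.4, 0.7, 0.4] 
eef_pos: [0.592, -0.0703, 0.0613] force: [0.1, 0.7, 0.7] 
eef_pos: [0.592, -0.0703, 0.0613] force: [0.8, 0.1, 0.4]
```

```bash
g(){ grep -E 'pos|force'|tr '\n' ' ';echo; }
python3 -m handwheel '[[0,-0.002,0,0,0.3],[0,0,0,0,0.3]]'|g
python3 -m handwheel '[[0,-0.002,0,0,0.3],[0,0,0,0,0.3]]'|g
python3 -m handwheel '[[0,-0.002,0,0,0.3],[0,0,0,0,0.3]]'|g
python3 - <<'E'
from h import *
s=cam('side')
crop(s,260,130,350,240,5,'s5.png')
E
```

```text
eef_pos: [0.592, -0.0708, 0.0613] force: [0.1, -0.4, 0.5] 
eef_pos: [0.5921, -0.0711, 0.0614] force: [0.4, 2.4, 0.8] 
eef_pos: [0.5921, -0.0715, 0.0615] force: [-1.6, 1.4, 1.0]
```

View pics/s5.png

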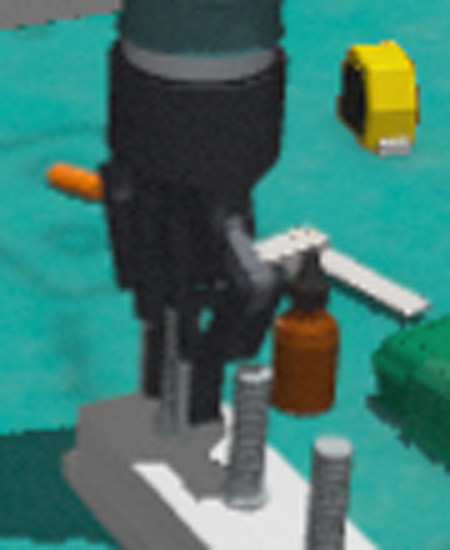

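```bash
g(){ grep -E 'pos|force'|tr '\n' ' ';echo; }
python3 -m handwheel '[[0,-0.003,0,0,0.3],[0,0,0,0,0.3]]'|g
python3 -m handwheel '[[0,0,0,0,0.3]]'|g
python3 -m handwheel '[[0,-0.003,0,0,0.3],[0,0,0,0,0.3]]'|g
python3 -m handwheel '[[0,0,0,0,0.3]]'|g
```

```text
eef_pos: [0.5922, -0.0721, 0.0616] force: [-0.9, 2.4, 2.9] 
eef_pos: [0.5922, -0.0721, 0.0616] force: [0.3, 3.6, 3.3] 
eef_pos: [0.5923, -0.0728, 0.0617] force: [-0.1, 5.2, 4.2] 
eef_pos: [0.5923, -0.0728, 0.0617] force: [-0.8, 4.8, 4.3]
```

Pin 1 stops hard at both ends, with about 14 mm of travel between first contacts. That is what a snug pin should give. On to pin 2.

```bash
g(){ grep -E 'pos|force|wid'|tr '\n' ' ';echo; }
python3 -m handwheel '[[0,0.018,0,0,0.3],[0,0.018,0,0,0.3],[0,0,0,0,0.35],[0,0,-0.09,0,0.4],[0,0,-0.12,0,0.4],[0,0,-0.09,0,0.4],[0,0,0,0,0.4]]'|g
python3 -m handwheel '[[0,-0.13,0,0,0.4],[0,-0.13,0,0,0.4],[0,0,0,0,0.4],[0,0,0,0,0.4],[0,0,0,0,0.4]]'|g
python3 -m handwheel '[[0,0,0,0,0.4]]'|g
```

```text
eef_pos: [0.5956, -0.0657, 0.1414] force: [0.3, -0.0, 0.3] width: 0.399 
eef_pos: [0.5913, -0.1293, 0.1354] force: [-0.6, 0.9, 1.0] width: 0.399 
eef_pos: [0.5914, -0.1286, 0.1356] force: [-0.3, 0.5, 0.1] width: 0.398
```

```bash
g(){ grep -E 'pos|force|wid'|tr '\n' ' ';echo; }
python3 -m handwheel '[[-0.008,0,0.09,0,0.4],[0,0,0.1,0,0.4],[0,0,0.1,0,0.4],[0,0,0,0,0.35],[0,0,0,0,0.3],[0,0,0,0,0.3],[0,0,0,0,0.3]]'|g
python3 -m handwheel '[[0,0.012,0,0,0.3],[0,0.008,0,0,0.3],[0,0,0,0,0.3]]'|g
python3 -m handwheel '[[0,0.003,0,0,0.3],[0,0,0,0,0.3]]'|g
python3 -m handwheel '[[0,0.003,0,0,0.3],[0,0,0,0,0.3]]'|g
python3 -m handwheel '[[0,0,0,0,0.3]]'|g
```

```text
eef_pos: [0.5955, -0.1294, 0.0657] force: [0.4, -0.3, 0.1] width: 0.302 
eef_pos: [0.5947, -0.1241, 0.0649] force: [0.3, 0.1, -0.6] width: 0.302 
eef_pos: [0.5944, -0.1238, 0.0644] force: [0.2, -0.9, 1.0] width: 0.298 
eef_pos: [0.5942, -0.1231, 0.0641] force: [1.1, -1.2, 1.1] width: 0.301 
eef_pos: [0.5942, -0.1231, 0.064] force: [0.4, -1.9, 1.0] width: 0.3
```

```bash
g(){ grep -E 'pos|force'|tr '\n' ' ';echo; }
python3 -m handwheel '[[0,0.003,0,0,0.3],[0,0,0,0,0.3]]'|g
python3 -m handwheel '[[0,0.003,0,0,0.3],[0,0,0,0,0.3]]'|g
python3 -m handwheel '[[0,0,0,0,0.3]]'|g
```

```text
eef_pos: [0.5942, -0.1225, 0.064] force: [0.3, -2.4, 1.2] 
eef_pos: [0.5943, -0.1222, 0.0641] force: [0.4, -4.2, 2.4] 
eef_pos: [0.5943, -0.1221, 0.0641] force: [0.6, -5.9, 1.5]
```

```bash
g(){ grep -E 'pos|force'|tr '\n' ' ';echo; }
python3 -m handwheel '[[0,-0.02,0,0,0.3],[0,-0.02,0,0,0.3],[0,-0.008,0,0,0.3],[0,0,0,0,0.3]]'|g
python3 -m handwheel '[[0,-0.003,0,0,0.3],[0,0,0,0,0.3]]'|g
python3 -m handwheel '[[0,-0.003,0,0,0.3],[0,0,0,0,0.3]]'|g
python3 -m handwheel '[[0,0,0,0,0.3]]'|g
```

```text
eef_pos: [0.5934, -0.1331, 0.0632] force: [0.1, 0.6, 0.2] 
eef_pos: [0.5936, -0.1336, 0.0635] force: [0.3, -0.3, -0.4] 
eef_pos: [0.5939, -0.1345, 0.0637] force: [-0.2, 0.7, 0.1] 
eef_pos: [0.5939, -0.1345, 0.0638] force: [-0.8, 1.2, -0.5]
```

```bash
g(){ grep -E 'pos|force'|tr '\n' ' ';echo; }
python3 -m handwheel '[[0,-0.004,0,0,0.3],[0,0,0,0,0.3]]'|g
python3 -m handwheel '[[0,-0.003,0,0,0.3],[0,0,0,0,0.3]]'|g
python3 -m handwheel '[[0,-0.003,0,0,0.3],[0,0,0,0,0.3]]'|g
python3 -m handwheel '[[0,0,0,0,0.3]]'|g
```

```text
eef_pos: [0.594, -0.1353, 0.0639] force: [-2.0, 1.9, 0.4] 
eef_pos: [0.5939, -0.1356, 0.0639] force: [0.1, 4.7, 2.6] 
eef_pos: [0.5939, -0.1357, 0.0639] force: [-2.0, 5.6, 3.2] 
eef_pos: [0.5939, -0.1357, 0.0639] force: [-0.2, 5.6, 2.4]
```

Pin 2 is stiff, with 13.6 mm of travel at about 5 N against 17.5 mm for pin 1. On to pin 3 for comparison.

```bash
g(){ grep -E 'pos|force|wid'|tr '\n' ' ';echo; }
python3 -m handwheel '[[0,0.014,0,0,0.3],[0,0.014,0,0,0.3],[0,0,0,0,0.35],[0,0,-0.09,0,0.4],[0,0,-0.12,0,0.4],[0,0,-0.08,0,0.4],[0,0,0,0,0.4]]'|g
python3 -m handwheel '[[0,-0.13,0,0,0.4],[0,-0.13,0,0,0.4],[0,0,0,0,0.4],[0,0,0,0,0.4],[0,0,0,0,0.4],[0,0,0,0,0.4]]'|g
```

```text
eef_pos: [0.5977, -0.1321, 0.1417] force: [1.2, -0.2, 1.5] width: 0.398 
eef_pos: [0.5934, -0.1946, 0.1357] force: [0.1, -0.7, 0.8] width: 0.399
```

```bash
g(){ grep -E 'pos|force|wid'|tr '\n' ' ';echo; }
python3 -m handwheel '[[0,0,0.09,0,0.4],[0,0,0.1,0,0.4],[0,0,0.1,0,0.4],[0,0,0,0,0.35],[0,0,0,0,0.3],[0,0,0,0,0.3],[0,0,0,0,0.3],[0,0,0,0,0.3]]'|g
python3 -m handwheel '[[0,0.012,0,0,0.3],[0,0.008,0,0,0.3],[0,0,0,0,0.3]]'|g
python3 -m handwheel '[[0,0.003,0,0,0.3],[0,0,0,0,0.3]]'|g
python3 -m handwheel '[[0,0.003,0,0,0.3],[0,0,0,0,0.3]]'|g
python3 -m handwheel '[[0,0,0,0,0.3]]'|g
```

```text
eef_pos: [0.5955, -0.1957, 0.0659] force: [0.3, 0.2, -0.2] width: 0.301 
eef_pos: [0.5942, -0.1899, 0.0644] force: [-0.5, 0.5, -0.6] width: 0.303 
eef_pos: [0.5939, -0.1893, 0.0639] force: [0.0, -0.6, 0.0] width: 0.298 
eef_pos: [0.594, -0.1889, 0.0638] force: [-0.7, -0.5, -0.1] width: 0.297 
eef_pos: [0.5939, -0.1889, 0.0638] force: [0.8, -0.5, 1.0] width: 0.3
```

```bash
g(){ grep -E 'pos|force'|tr '\n' ' ';echo; }
python3 -m handwheel '[[0,0.003,0,0,0.3],[0,0,0,0,0.3]]'|g
python3 -m handwheel '[[0,0.003,0,0,0.3],[0,0,0,0,0.3]]'|g
python3 -m handwheel '[[0,0.003,0,0,0.3],[0,0,0,0,0.3]]'|g
python3 -m handwheel '[[0,0,0,0,0.3]]'|g
```

```text
eef_pos: [0.5941, -0.1882, 0.0639] force: [0.8, -0.3, -0.2] 
eef_pos: [0.5942, -0.1876, 0.0641] force: [-0.2, -2.3, 1.8] 
eef_pos: [0.5943, -0.1873, 0.0642] force: [-0.0, -4.2, 1.5] 
eef_pos: [0.5943, -0.1873, 0.0642] force: [0.2, -3.4, 2.0]
```

```bash
g(){ grep -E 'pos|force'|tr '\n' ' ';echo; }
python3 -m handwheel '[[0,-0.02,0,0,0.3],[0,-0.02,0,0,0.3],[0,-0.01,0,0,0.3],[0,0,0,0,0.3]]'|g
python3 -m handwheel '[[0,-0.003,0,0,0.3],[0,0,0,0,0.3]]'|g
python3 -m handwheel '[[0,-0.003,0,0,0.3],[0,0,0,0,0.3],[0,0,0,0,0.3]]'|g
python3 -m handwheel '[[0,-0.003,0,0,0.3],[0,0,0,0,0.3],[0,0,0,0,0.3]]'|g
```

```text
eef_pos: [0.5936, -0.199, 0.0634] force: [-0.1, -0.7, -1.4] 
eef_pos: [0.5937, -0.1994, 0.0635] force: [0.3, 1.0, -0.1] 
eef_pos: [0.5938, -0.2, 0.0638] force: [-0.8, 3.1, 1.2] 
eef_pos: [0.5938, -0.2004, 0.0638] force: [-0.6, 4.5, 2.2]
```

Pins 2 and 3 both stop hard within about ±2 mm. Pin 1 gave about ±4 mm and was still yielding at 4.7 N, with a vertical drag of 4 N on the pad. I'll re-test pin 1 and relieve the vertical drag as I push.

```bash
g(){ grep -E 'clock|pos|force|wid'|tr '\n' ' ';echo; }
python3 -m handwheel '[[0,0.013,0,0,0.3],[0,0.013,0,0,0.3],[0,0,0,0,0.35],[0,0,-0.09,0,0.4],[0,0,-0.12,0,0.4],[0,0,-0.08,0,0.4],[0,0,0,0,0.4]]'|g
python3 -m handwheel '[[0,0.13,0,0,0.4],[0,0.13,0,0,0.4],[0,0.13,0,0,0.4],[0,0.13,0,0,0.4],[0,0,0,0,0.4],[0,0,0,0,0.4],[0,0,0,0,0.4],[0,0,0,0,0.4]]'|g
```

```text
clock: 17.48 eef_pos: [0.5976, -0.1968, 0.1418] force: [1.0, -1.8, 1.2] width: 0.398 
clock: 18.15 eef_pos: [0.5941, -0.0659, 0.1361] force: [0.7, -0.2, -0.0] width: 0.401
```

```bash
g(){ grep -E 'pos|force|wid'|tr '\n' ' ';echo; }
python3 -m handwheel '[[0,0.008,0.09,0,0.4],[0,0,0.1,0,0.4],[0,0,0.1,0,0.4],[0,0,0,0,0.35],[0,0,0,0,0.3],[0,0,0,0,0.3],[0,0,0,0,0.3],[0,0,0,0,0.3]]'|g
python3 -m handwheel '[[0,0.012,0,0,0.3],[0,0.008,0,0,0.3],[0,0,0,0,0.3]]'|g
python3 -m handwheel '[[0,0.004,0,0,0.3],[0,0,0,0,0.3]]'|g
python3 -m handwheel '[[0,0.004,0,0,0.3],[0,0,0,0,0.3]]'|g
python3 -m handwheel '[[0,0,0,0,0.3]]'|g
```

```text
eef_pos: [0.5957, -0.0634, 0.0658] force: [0.0, -1.5, 0.5] width: 0.3 
eef_pos: [0.5945, -0.0574, 0.0646] force: [-0.3, 0.4, -0.4] width: 0.305 
eef_pos: [0.5942, -0.0567, 0.0641] force: [0.8, -0.9, 0.7] width: 0.298 
eef_pos: [0.5941, -0.0558, 0.0639] force: [0.3, -1.5, 1.9] width: 0.299 
eef_pos: [0.5941, -0.0559, 0.0639] force: [-0.2, -1.1, -0.2] width: 0.302
```

Lower force this time. I'll push on in small steps, rising slightly with each one.

```bash
g(){ grep -E 'pos|force'|tr '\n' ' ';echo; }
python3 -m handwheel '[[0,0.003,-0.002,0,0.3],[0,0,0,0,0.3],[0,0,0,0,0.3]]'|g
python3 -m handwheel '[[0,0.003,-0.002,0,0.3],[0,0,0,0,0.3],[0,0,0,0,0.3]]'|g
python3 -m handwheel '[[0,0.003,-0.002,0,0.3],[0,0,0,0,0.3],[0,0,0,0,0.3]]'|g
```

```text
eef_pos: [0.5941, -0.0551, 0.0644] force: [0.4, -1.6, 1.0] 
eef_pos: [0.5941, -0.0543, 0.065] force: [0.1, -1.2, 1.6] 
eef_pos: [0.594, -0.0538, 0.0653] force: [-0.3, -4.1, 0.2]
```

```bash
g(){ grep -E 'pos|force'|tr '\n' ' ';echo; }
python3 -m handwheel '[[0,0,-0.003,0,0.3],[0,0,0,0,0.3],[0,0,0,0,0.3]]'|g
python3 -m handwheel '[[0,0.003,-0.002,0,0.3],[0,0,0,0,0.3],[0,0,0,0,0.3]]'|g
python3 - <<'E'
from h import *
s=cam('side');c=cam('top')
crop(s,260,130,350,240,5,'s6.png');crop(c,260,150,330,205,8,'t6.png')
E
```

```text
eef_pos: [0.5937, -0.0536, 0.0657] force: [0.2, -3.3, -0.7] 
eef_pos: [0.5937, -0.0532, 0.0662] force: [0.6, -4.6, -2.1]
```

View pics/s6.png

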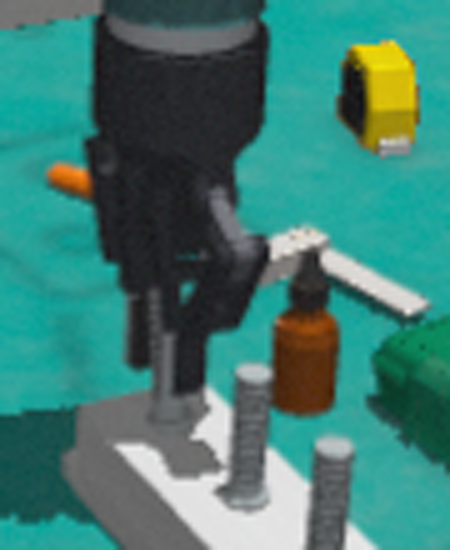

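Pin 1's head leans visibly toward +y, to (155,290) against its flange at about (178,410). It has gone about 6 mm from the middle at low force, while pins 2 and 3 stopped near 2 mm, so pin 1 is the loose one. I'll let it fall back, grip it centred and check that it lifts freely.

```bash
g(){ grep -E 'clock|pos|orie|force|wid'|tr '\n' ' ';echo; }
python3 -m handwheel '[[0,-0.014,0,0,0.3],[0,-0.014,0,0,0.3],[0,-0.015,0,0,0.3],[0,0,0,0,0.3],[0,0,0,0,0.3]]'|g
python3 -m handwheel '[[0,0,0,0,0.25],[0,0,0,0,0.2],[0,0,0,0,0.15],[0,0,0,0,0.1],[0,0,0,0,0.05],[0,0,0,0,0.05]]' 30|g
python3 -m handwheel '[[0,0,0,0,0.05],[0,0,0,0,0.05]]' 30|g
```

```text
clock: 21.25 eef_pos: [0.5941, -0.0634, 0.0668] orientation: [0.0, 0.0, 1.0, 0.0] force: [0.8, 0.1, -0.4] width: 0.301 
clock: 21.75 eef_pos: [0.5941, -0.0632, 0.0667] orientation: [0.0, 0.0, 1.0, 0.0] force: [-0.6, 0.8, 1.5] width: 0.178 
clock: 21.92 eef_pos: [0.5941, -0.0632, 0.0667] orientation: [0.0, 0.0, 1.0, 0.0] force: [-0.9, 2.2, 2.2] width: 0.179
```

```bash
g(){ grep -E 'clock|pos|orie|force|wid'|tr '\n' ' ';echo; }
python3 -m handwheel '[[0,0,-0.008,0,0.05],[0,0,0,0,0.05]]' 40|g
python3 -m handwheel '[[0,0,-0.008,0,0.05],[0,0,0,0,0.05]]'|g
python3 -m handwheel '[[0,0,-0.012,0,0.05],[0,0,0,0,0.05]]'|g
```

```text
clock: 22.08 eef_pos: [0.594, -0.0638, 0.0686] orientation: [-0.0, 0.0, 1.0, -0.0] force: [-0.3, -0.6, -0.1] width: 0.175 
clock: 22.25 eef_pos: [0.594, -0.0637, 0.0707] orientation: [0.0, 0.0, 1.0, -0.0] force: [-0.2, -0.1, -0.3] width: 0.171 
clock: 22.42 eef_pos: [0.5943, -0.0636, 0.074] orientation: [0.0, 0.0, 1.0, -0.0] force: [-0.4, 0.1, -0.7] width: 0.175
```

Lifts freely. I'll continue slowly until it is out of the bore, then look.

```bash
g(){ grep -E 'clock|pos|orie|force|wid'|tr '\n' ' ';echo; }
python3 -m handwheel '[[0,0,-0.03,0,0.05],[0,0,-0.04,0,0.05],[0,0,-0.04,0,0.05],[0,0,-0.05,0,0.05],[0,0,-0.05,0,0.05],[0,0,0,0,0.05],[0,0,0,0,0.05]]'|g
python3 -m handwheel '[[0,0,-0.08,0,0.05],[0,0,-0.08,0,0.05],[0,0,0,0,0.05],[0,0,0,0,0.05]]'|g
python3 - <<'E'
from h import *
s=cam('side')
crop(s,250,90,360,250,3.7,'s7.png')
E
```

```text
clock: 23.0 eef_pos: [0.5953, -0.0638, 0.128] orientation: [0.002, 0.0, 1.0, -0.0] force: [-0.3, 0.3, -1.8] width: 0.172 
clock: 23.33 eef_pos: [0.5948, -0.0637, 0.1667] orientation: [0.001, 0.0, 1.0, -0.0] force: [-0.5, 0.4, -0.5] width: 0.175
```

View pics/s7.png

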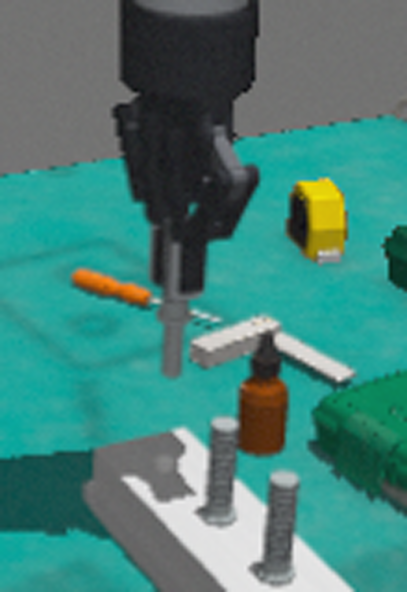

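The pin is out, hanging straight with its shank end at (172,375) in the crop. I'll carry it to the socket.

```bash
g(){ grep -E 'clock|pos|orie|force|wid'|tr '\n' ' ';echo; }
python3 -m handwheel '[[0.02,0.06,0,0,0.05],[0.045,0.13,0,0,0.05],[0.045,0.13,0,0,0.05],[0.045,0.13,0,0,0.05],[0.045,0.13,0,0,0.05],[0.045,0.13,0,0,0.05],[0.045,0.13,0,0,0.05],[0.03,0.1,0,0,0.05]]'|g
python3 -m handwheel '[[0,0,0,0,0.05],[0,0,0,0,0.05],[0,0,0,0,0.05],[0,0,0,0,0.05]]'|g
```

```text
clock: 24.05 eef_pos: [0.5107, 0.174, 0.1643] orientation: [-0.002, -0.001, 1.0, 0.0] force: [0.7, -0.2, -1.7] width: 0.174 
clock: 24.38 eef_pos: [0.5137, 0.1709, 0.1653] orientation: [-0.001, 0.001, 1.0, -0.0] force: [-0.5, 0.1, -0.6] width: 0.174
```

```bash
g(){ grep -E 'clock|pos|orie|force|wid'|tr '\n' ' ';echo; }
python3 -m handwheel '[[-0.005,0.008,0.09,0,0.05],[0,0,0.09,0,0.05],[0,0,0,0,0.05],[0,0,0,0,0.05],[0,0,0,0,0.05],[0,0,0,0,0.05]]'|g
python3 - <<'E'
from h import *
s=cam('side');c=cam('top')
print(r.state()['eef_pos'])
crop(s,195,110,265,210,6,'s8.png');crop(c,165,170,245,245,8,'t8.png')
E
```

```text
clock: 24.88 eef_pos: [0.5167, 0.1734, 0.1225] orientation: [0.001, 0.001, 1.0, 0.0] force: [0.7, -0.4, -1.0] width: 0.174 
[0.51658115 0.17356084 0.12250732]
```

View pics/s8.png

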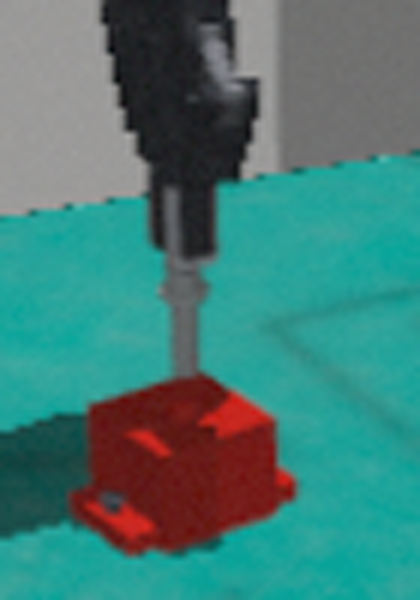

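View pics/t8.png

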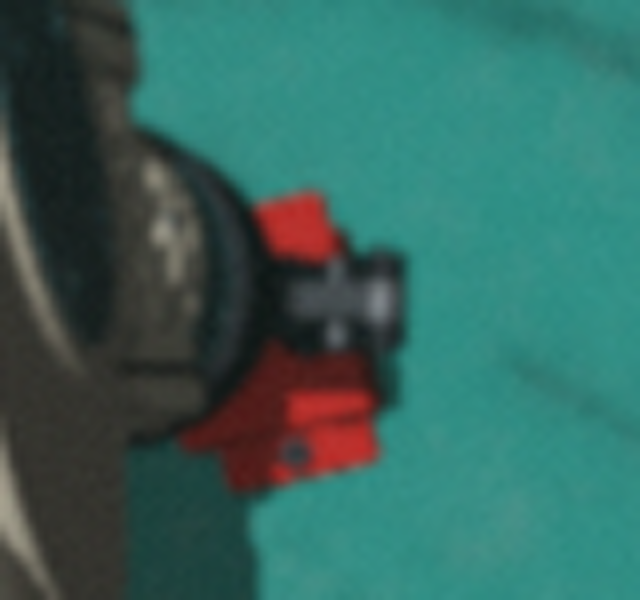

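The shank end is at about (186,375) in the side crop, just above the block; the hole looks to be at about (183,407). I'll check by projection.

```bash
python3 - <<'E'
from h import *
s=load('side')
P=lambda X:(((proj(s,X)-[195,110])*6)+2.5).round(1)
print('hole from initial pics',P([[.515,.173,.048]]),'tcp-based shank end, flange',P([[.5166,.1735,.066],[.5166,.1735,.1038]]))
# initial hole pixel vs. now
import cv2
crop(s,215,160,245,200,15,'s8b.png')
E
```

```text
hole from initial pics [[183.7 411. ]] tcp-based shank end, flange [[185.7 373. ]
 [183.5 293.8]]
```

View pics/s8b.png

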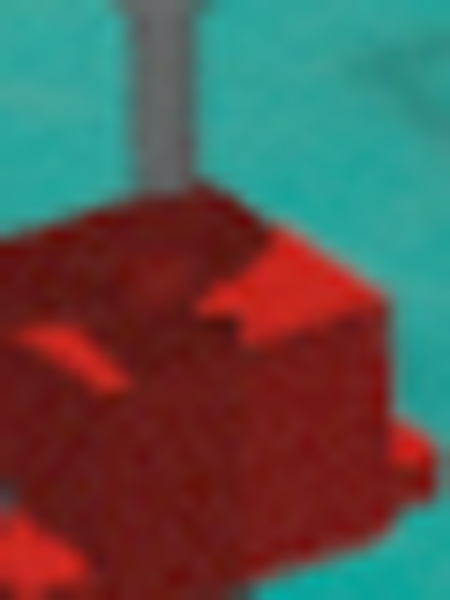

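```bash
g(){ grep -E 'clock|pos|force|wid'|tr '\n' ' ';echo; }
python3 -m handwheel '[[0.006,0,0.03,0,0.05],[0,0,0.012,0,0.05],[0,0,0,0,0.05],[0,0,0,0,0.05],[0,0,0,0,0.05]]'|g
python3 - <<'E'
from h import *
s=cam('side')
crop(s,205,130,255,200,8,'s9.png')
E
```

```text
clock: 25.4 eef_pos: [0.5137, 0.1736, 0.1104] force: [0.8, -0.3, -0.6] width: 0.177
```

View pics/s9.png

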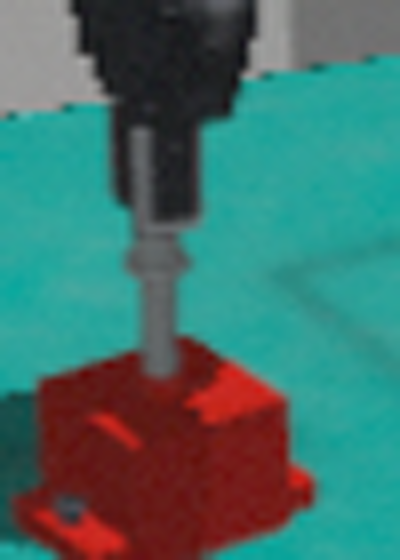

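```bash
g(){ grep -E 'clock|pos|force|wid'|tr '\n' ' ';echo; }
python3 -m handwheel '[[-0.005,0,0.012,0,0.05],[0,0,0.008,0,0.05],[0,0,0,0,0.05]]'|g
python3 -m handwheel '[[0,0,0.012,0,0.05],[0,0,0,0,0.05],[0,0,0,0,0.05]]'|g
python3 -m handwheel '[[0,0,0.012,0,0.05],[0,0,0,0,0.05],[0,0,0,0,0.05]]'|g
```

```text
clock: 25.7 eef_pos: [0.5148, 0.1735, 0.105] force: [-0.5, -0.8, -0.6] width: 0.176 
clock: 25.95 eef_pos: [0.5149, 0.1735, 0.1023] force: [0.3, -0.1, -1.2] width: 0.172 
clock: 26.2 eef_pos: [0.5149, 0.1735, 0.0993] force: [0.8, -0.6, 0.0] width: 0.178
```

The shank is in the hole, with no force. I'll lower it the rest of the way.

```bash
g(){ grep -E 'clock|pos|force|wid'|tr '\n' ' ';echo; }
python3 -m handwheel '[[0,0,0.02,0,0.05],[0,0,0.02,0,0.05],[0,0,0,0,0.05],[0,0,0,0,0.05]]'|g
python3 -m handwheel '[[0,0,0.02,0,0.05],[0,0,0.02,0,0.05],[0,0,0,0,0.05],[0,0,0,0,0.05]]'|g
python3 -m handwheel '[[0,0,0.02,0,0.05],[0,0,0.016,0,0.05],[0,0,0,0,0.05],[0,0,0,0,0.05]]'|g
```

```text
clock: 26.53 eef_pos: [0.5144, 0.1734, 0.0888] force: [-0.1, 0.7, -0.2] width: 0.176 
clock: 26.87 eef_pos: [0.5146, 0.1734, 0.079] force: [-0.1, -0.2, -1.3] width: 0.175 
clock: 27.2 eef_pos: [0.5147, 0.1735, 0.0701] force: [0.5, 0.4, -1.0] width: 0.175
```

```bash
g(){ grep -E 'clock|pos|force|wid'|tr '\n' ' ';echo; }
python3 -m handwheel '[[0,0,0.008,0,0.05],[0,0,0,0,0.05],[0,0,0,0,0.05]]'|g
python3 -m handwheel '[[0,0,0.004,0,0.05],[0,0,0,0,0.05],[0,0,0,0,0.05]]'|g
python3 -m handwheel '[[0,0,0.004,0,0.05],[0,0,0,0,0.05],[0,0,0,0,0.05]]'|g
```

```text
clock: 27.45 eef_pos: [0.5151, 0.1735, 0.0686] force: [-0.1, 0.9, -0.2] width: 0.173 
clock: 27.7 eef_pos: [0.5151, 0.1735, 0.0676] force: [0.3, -0.6, -0.6] width: 0.175 
clock: 27.95 eef_pos: [0.5154, 0.1736, 0.0667] force: [0.4, 0.3, 0.2] width: 0.179
```

```bash
g(){ grep -E 'clock|pos|force|wid'|tr '\n' ' ';echo; }
python3 -m handwheel '[[0,0,0.004,0,0.05],[0,0,0,0,0.05],[0,0,0,0,0.05]]'|g
python3 -m handwheel '[[0,0,0,0,0.2],[0,0,0,0,0.25],[0,0,0,0,0.3],[0,0,0,0,0.4],[0,0,0,0,0.5],[0,0,0,0,0.5]]'|g
python3 - <<'E'
from h import *
s=cam('side')
crop(s,205,130,255,200,8,'s10.png')
E
```

```text
clock: 28.2 eef_pos: [0.5154, 0.1736, 0.0667] force: [-3.2, -0.6, 5.8] width: 0.177 
clock: 28.7 eef_pos: [0.515, 0.1735, 0.0654] force: [-0.1, -0.4, 0.1] width: 0.5
```

View pics/s10.png

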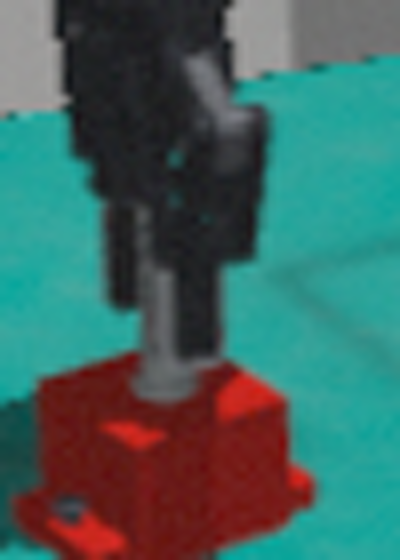

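It is seated: the flange sits on the block at (165,385), contact gave 5.8 N, and it has been released. I'll go straight up and away and then look.

```bash
g(){ grep -E 'clock|pos|force|wid'|tr '\n' ' ';echo; }
python3 -m handwheel '[[0,0,-0.05,0,0.5],[0,0,-0.1,0,0.5],[0,0,-0.13,0,0.5],[0,0,-0.13,0,0.5],[0,0,-0.13,0,0.5],[0,0,-0.1,0,0.5]]'|g
python3 -m handwheel '[[0.05,0.1,0,0,0.5],[0.06,0.13,0,0,0.5],[0.06,0.13,0,0,0.5],[0.06,0.13,0,0,0.5],[0.06,0.13,0,0,0.5],[0.06,0.13,0,0,0.5],[0.06,0.13,0,0,0.5],[0.03,0.06,0,0,0.5]]'|g
python3 -m handwheel '[[0.05,0.12,0,0,0.5],[0.05,0.13,0,0,0.5],[0.05,0.13,0,0,0.5],[0,0,0,0,0.5],[0,0,0,0,0.5]]'|g
python3 - <<'E'
from h import *
c=cam('top','t_end.png');s=cam('side','s_end.png')
crop(s,140,150,360,300,3.6,'s_endc.png');crop(c,140,100,370,300,3.4,'t_endc.png')
E
```

```text
clock: 29.25 eef_pos: [0.5158, 0.1737, 0.2284] force: [1.0, 0.2, -0.9] width: 0.499 
clock: 29.92 eef_pos: [0.4034, 0.4118, 0.2255] force: [0.7, -0.4, 1.0] width: 0.5 
clock: 30.33 eef_pos: [0.3668, 0.5049, 0.2251] force: [-0.2, -0.4, 0.1] width: 0.501
```

View pics/s_endc.png

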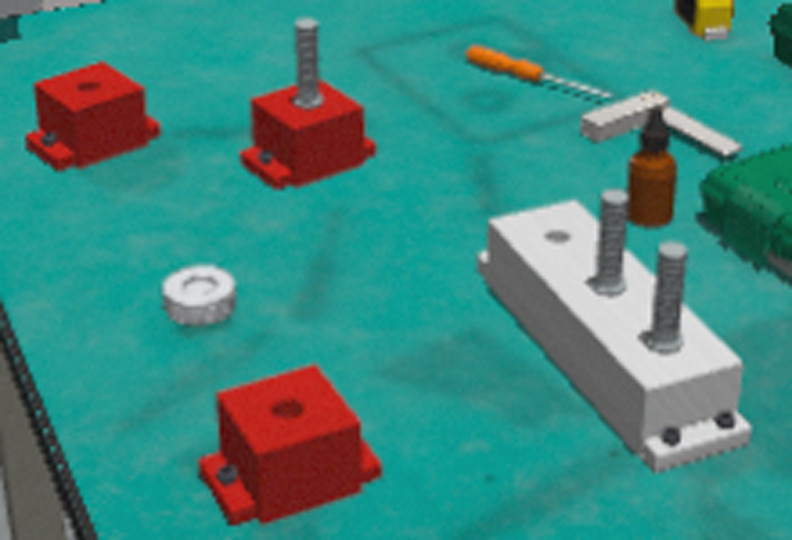

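View pics/t_endc.png

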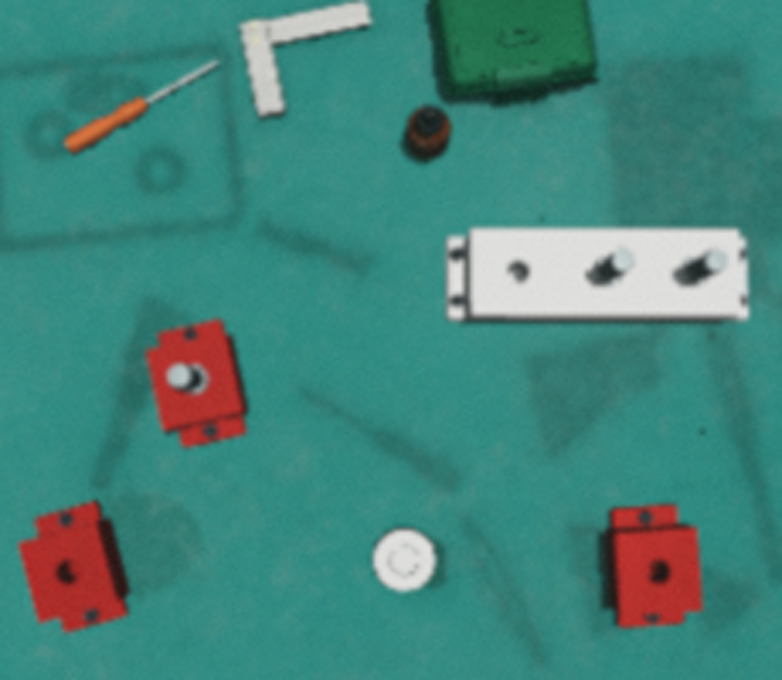

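Both views show the loose pin upright with its flange down in the chosen socket, at side crop (307,23)–(308,100). The two good pins are seated and the bystanders are where they were.

```bash
python3 -c "
from plant import r
print(r.close_job(), r.state()['clock'])"
```

```text
the job is handed in; nothing more can be done
the job is handed in; nothing more can be done
```

The loose pin is out of the pin block and stands fully down and upright in the red socket farthest from the robot, at about (0.515, 0.173). I handed the job in just after 30 s.

**Finding the loose pin:** I rocked all three heads, and no sideways push reading passed 6 N. The middle and −y pins stopped hard at about ±2 mm, so they are snug. The +y pin was the loose one:
- **First test:** it was unclear. The head gave only about ±4 mm, because the pad dragged on it and added force.
- **Second test:** I rose slightly while pushing, and the head leaned about 6 mm. I tested this on the +y side only.
- **Lift:** it came out of the bore with no resistance.

**Last checks:**
- **Seating:** the shank entered the socket without force, and the flange touched down with about 6 N.
- **Final pictures:** the pin stands upright with its flange on the block. The two good pins are seated, and the bottle, ring and screwdriver look unmoved. The gripper was well clear.

No final check failed or disagreed.

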